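Show the screened board to the inspection microscope

TASK

Lift the circuit board with the square metal shield can out of the black rack, without touching the can, and hold it up in the air for the inspection microscope to look at its soldering: upright, the can squarely facing the lens and its middle on the lens axis, about 90 mm from the lens (the head looks down at an angle, so lean the board back to match). Finish while still holding it there, motionless, in the gripper, and leave the other boards in the rack and the microscope as they are set.

Things in the scene. Friction and masses are not known exactly. Their poses are not given: they have to be found in the camera images.
- board: Board to show: green, standing in a rack slot, may lean a few degrees. 2.4 mm thick (x), 56 wide (y), 90 tall (z), 40 to 80 g. Origin: middle of the lower edge, mid-thickness; x points out of the component side (with the can), y along the width, z to the top edge. The rack's teeth cover its lowest 26 mm; above, the two long side edges are free to grip across y
- shield: Square metal shield can fixed on that board, 30 x 30 mm, 6 mm tall, with small holes; the only such can. Origin: centre of its outer face, 7.2 mm in front (x) of the board's mid-thickness and 50 mm above (z) the board's lower edge, in mid-width; axes as the board's
- board_chips: Another board in the rack, 56 mm wide, 90 tall, with four black chips and a white connector strip, no metal can; stays. Origin and axes as board
- board_power: Another board in the rack, 56 mm wide, 84 tall, with three round black capacitors and a copper coil; stays. Origin and axes as board
- rack: Black board rack, fixed, 219 mm long (x), 74 wide (y), end plates 40 high; two combs of teeth 34 high, slots 5.5 wide at 13.5 pitch, slot floor 8 above the bench. Origin: centre of its underside. The three boards stand in the slots at x = -54, 0 and +54 mm, in any order, component sides towards the rack's +x
- stand: Microscope stand, fixed: base plate 190 x 190 x 14 mm centred at x -20, y -20 mm; pillar 20 mm in diameter, 337 high at x 30, y -62 mm. Origin: on the bench under the head's tilt axis; the microscope looks towards -x
- lens (a point): Centre of the front glass of the microscope, a black barrel 37 mm in diameter, 113 long, ring light 52 mm round the lens. The lens looks along -x of this frame, 15 to 35 degrees below level; y is level, z is up in the picture. A board shown as asked has its axes parallel to these. The head keeps its height and tilt unless knocked
Not all that is in view belongs to the job. What is shaped like the rack but orange is not meant.

How it is judged:
By the outcome, as a careful person would: the job done as asked, in the order asked, and still so for the second after the job is handed in, while the arm keeps its last pose, push and grip.
It also fails if it takes over 45 s, if anything falls off the work surface, if the arm or the gripper's body presses on something with over 40 N, if the wrist force passes 120 N, or if a joint passes its speed limit or range.

ROBOT

A 7-joint arm with a two-finger parallel gripper is mounted at the origin on the work surface. World frame = base frame: x ahead of the robot, y to its left, z up, the work surface at z = 0. Lengths are in m, angles in rad, forces in N, time in s.
With the tool pointing down it reaches from about 0.4 to 0.9 m from the base axis. Payload 5.5 kg.
Tool frame: the origin (TCP) lies between the finger pads; the fingertips stand 22 mm ahead of it and the grasp point (between the pads) lies 3 mm ahead of it; z points along the fingers, y is the line along which they close (so a half turn about z gives the same grasp; the last joint's range is limited). The gripper opens to 92 mm and grips with 3 to 60 N. Pads are 19 mm wide; open, the fingers measure 130 mm over their backs; the gripper's body (75 mm by 190 mm) begins 47 mm behind the grasp point.
Start: joints at [-0.942, 0.501, -0.427, 1.55, 0.221, 1.138, -0.21], TCP at [0.232, 0.607, 0.249] pointing down, gripper open.
Joint ranges: [-2.88, 2.88], [-0.31, 2.03], [-1.54, 1.56], [0.2, 2.42], [-1.41, 4.55], [0.19, 2.02], [-2.57, 2.57]. Speed limits (rad/s): [2.57, 2.57, 3.14, 3.14, 3.14, 3.14, 3.14].

INTERFACE

Orientations are given as a rotation vector (axis times angle).
In Python, from bench import state, snapshot, camera_model, job_done gives the robot as it stands.
- The arm moves only by the shell command python3 -m handwheel 'ROWS' [FORCE]. ROWS is JSON, a list of rows, each a list of 3 entries, a list of its own where there are three numbers: the shift along the tool's x, y, z in mm, then the turn about the tool's z in degrees, then the opening, from -1 (shut) to 1 (fully open), so that 0 is half open. A call has 1 to 20 rows; each row shifts and turns the commanded pose from where the row before left it, along the tool's axes as they then stand; what a row does not reach is not made up. A row lasts 1/12 s, in which the tool goes at most 41.7 mm and 7.16 degrees, less where a joint would pass 70% of its speed; a pose out of reach is approached as far as the arm can. A call with a gripper value outside its range is refused whole. The fingers move at their own pace and stop on an object; FORCE is the grip in N (left out, the last holds). Time passes only in rows, so rows that do not move let the fingers close. It gives the time, the measured TCP pose, the force, the opening and the grip force at its end, in the units of the state.
- state(): the state, without advancing time (a new reading comes with each control period).
- snapshot(name): name is "side" or "top" or "wrist"; returns the picture (384x512x3 uint8, red, green, blue); there is no depth.
- camera_model(name): a dict with "camera_matrix" (3x3 intrinsics, pixels), "k1" (the pictures are not rectified: a ray, as slopes to the right and down, at radius r is drawn at 1 + k1 r^2 times it, then the intrinsics apply), "R" (3x3) and "t" (3): a world point X has camera coordinates R X + t. Camera axes: x right, y down, z forward; pixel columns grow to the right and rows downward; lengths in m; the calibration is good to about 2 mm. A picture is of the moment at which its call begins: read the wrist's pose just before it. camera_model takes no time and is no camera call; for the wrist camera it gives the pose at the moment of the call.
- job_done(): hands the job in; it is judged then, once.
The state is a dict: "t": time; "joints": joint angles; "joint_velocities": joint speeds; "effort": joint torques, N m; "eef_pos": TCP position; "orientation": TCP orientation; "wrist_force": force on the tool from outside, world axes, zero at the start; "torque": the same for the moment, N m; "finger_gap": opening from 0.0 (shut) to 1.0 (fully open); "finger_force": force on a finger pad.
Only numpy, scipy, OpenCV 4.12 (cv2) and the standard library are available. Lean on these libraries where they do the work, as an engineer would, in place of code of your own. Each camera call takes 0.05 s, during which the arm holds its last target. There are 200 camera calls.

## Working session

There is one attempt and no reset: what is moved stays moved. The work goes in short steps, Python scripts to look and compute and a shell command to move; the robot and the scene stay as the last step left them, time stands still between calls to the robot, and variables do not carry over. Pictures are saved under pics/ and viewed, at most 10 in all, crops included, and the job is handed in when it is done.

```bash
mkdir -p pics; ls; python3 - <<'E'
from bench import *
import cv2,numpy as np
s=state();print(s)
for n in("side","top","wrist"):
    m=camera_model(n);print(n,m)
    cv2.imwrite(f"pics/{n}0.png",snapshot(n)[:,:,::-1])
a=[cv2.imread(f"pics/{n}0.png") for n in("side","top")]
cv2.imwrite("pics/a.png",cv2.resize(a[0],(800,600),interpolation=2))
cv2.imwrite("pics/b.png",cv2.resize(a[1],(800,600),interpolation=2))
E
```

```text
pics
{'t': 0.0, 'joints': array([-0.94180326,  0.5018431 , -0.42678757,  1.55140693,  0.22082614,
        1.13829211, -0.21030374]), 'joint_velocities': array([ 0.00057661,  0.00031239, -0.00012121,  0.00062783, -0.00030196,
       -0.00050678,  0.00169039]), 'effort': array([-5.68646442e-05, -5.66601455e+01, -5.81623569e+00, -2.79108971e+01,
       -6.86150487e-02,  3.06979485e-02,  1.80315815e-04]), 'eef_pos': array([0.23232488, 0.60638602, 0.24769888]), 'orientation': array([-5.71239571e-01, -3.08882440e+00,  2.90323925e-03]), 'wrist_force': array([0.56561169, 0.81087339, 0.85120081]), 'torque': array([-0.04293742,  0.00513809,  0.01755361]), 'finger_force': 0.0, 'finger_gap': 0.9983501170713669}
side {'camera_matrix': array([[383.03045044,   0.        , 255.7261606 ],
       [  0.        , 383.03045044, 193.60304891],
       [  0.        ,   0.        ,   1.        ]]), 'k1': 0.03214420071132462, 'R': array([[ 8.83748198e-01, -4.67962726e-01,  1.02402758e-04],
       [-3.44492370e-01, -6.50722349e-01, -6.76672322e-01],
       [ 3.16724060e-01,  5.97972668e-01, -7.36284291e-01]]),
[... 169 characters left out ...]
130118],
       [  0.        ,   0.        ,   1.        ]]), 'k1': 0.05336692525771984, 'R': array([[ 0.02703139, -0.99962085,  0.00524025],
       [-0.99029067, -0.02749343, -0.13626631],
       [ 0.13635872, -0.0015059 , -0.99065838]]), 't': array([0.04614656, 0.54342827, 1.29232809])}
wrist {'camera_matrix': array([[318.03188994,   0.        , 261.44357629],
       [  0.        , 318.03188994, 191.31279232],
       [  0.        ,   0.        ,   1.        ]]), 'k1': 0.013808694226043531, 'R': array([[ 0.35842044,  0.93355836, -0.00189302],
       [ 0.90412014, -0.3466116 ,  0.24985429],
       [ 0.23259742, -0.0912644 , -0.9682816 ]]), 't': array([-0.64812695, -0.03247793,  0.38912669])}
```

View pics/a.png

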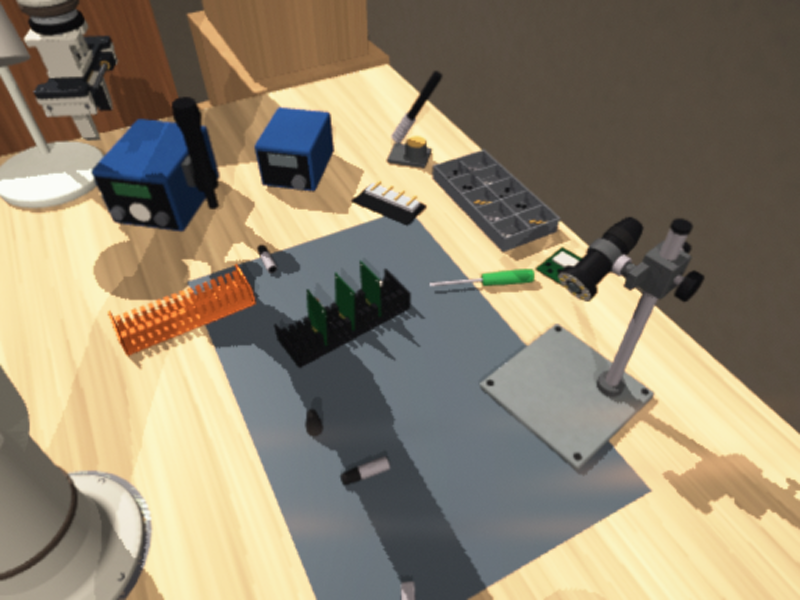

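View pics/b.png

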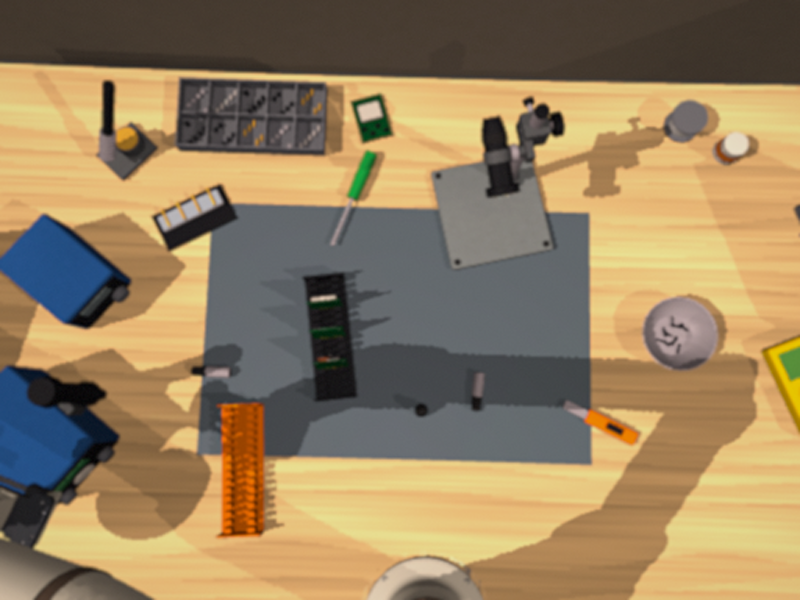

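Side: black rack about (340,315), microscope (600,260). Top: black rack (330,336), microscope lens end (502,190). Now I'll enlarge the rack and the microscope.

```bash
python3 - <<'E'
import cv2,numpy as np
t=cv2.imread("pics/top0.png");s=cv2.imread("pics/side0.png")
# rack in both: top crop x185-235,y165-265 ; side crop x170-270,y160-240
A=cv2.resize(t[165:265,180:240],None,fx=6,fy=6,interpolation=2)  #600x360
B=cv2.resize(s[160:240,170:270],None,fx=4.4,fy=4.4,interpolation=2)
c=np.zeros((600,800,3),np.uint8);c[:,:360]=A;c[:352,360:800]=B
cv2.imwrite("pics/c.png",c)
A=cv2.resize(t[55:175,265:365],None,fx=4,fy=4,interpolation=2) #480x400
B=cv2.resize(s[130:310,300:430],None,fx=3,fy=3,interpolation=2) #540x390
c=np.zeros((600,800,3),np.uint8);c[:480,:400]=A;c[:540,400:790]=B
cv2.imwrite("pics/d.png",c)
E
```

```text
(no output)
```

View pics/c.png

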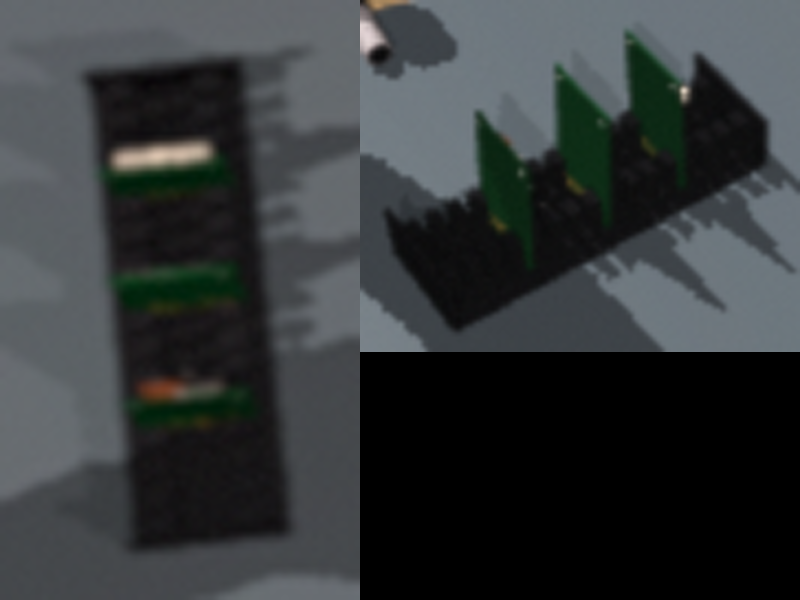

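View pics/d.png

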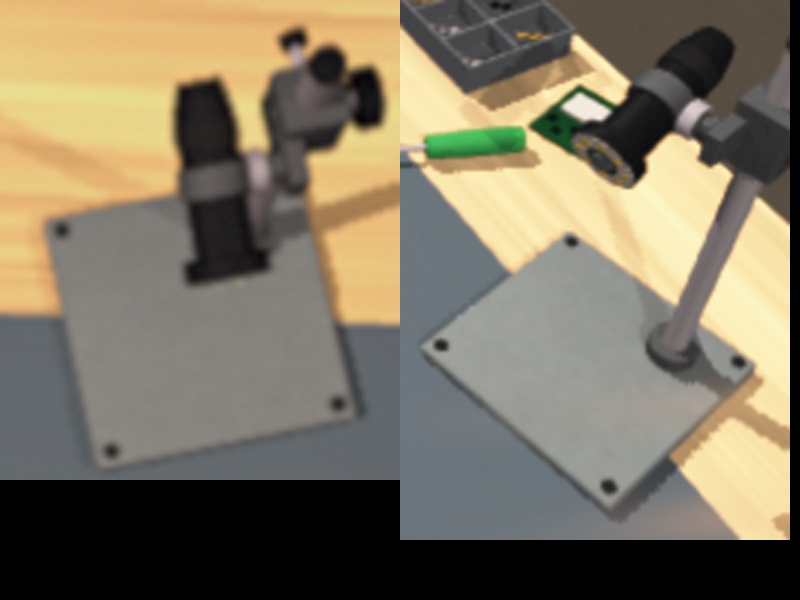

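The far board (top crop 160,155) has the white connector strip, so it is board_chips. The near one (180,390) has the copper coil, so it is board_power. The middle one (180,280) is neither, so it should be the can board; a wrist crop will confirm. The lens glass is at side crop (607,160).

```bash
cat > h.py <<'E'
import numpy as np,cv2
from bench import *
from scipy.optimize import least_squares
def ray(m,p):
    K=m["camera_matrix"];d=np.array([(p[0]-K[0,2])/K[0,0],(p[1]-K[1,2])/K[1,1]]);u=d.copy()
    for _ in range(20): u=d/(1+m["k1"]*(u@u))
    R=m["R"];v=R.T@np.array([u[0],u[1],1]);return -R.T@m["t"],v/np.linalg.norm(v)
def plane(m,p,z):
    o,v=ray(m,p);return o+v*(z-o[2])/v[2]
def proj(m,X):
    c=m["R"]@X+m["t"];u=c[:2]/c[2];u=u*(1+m["k1"]*(u@u));K=m["camera_matrix"]
    return np.array([K[0,0]*u[0]+K[0,2],K[1,1]*u[1]+K[1,2]])
def tri(L):
    A=0;b=0;
    for m,p in L:
        o,v=ray(m,p);P=np.eye(3)-np.outer(v,v);A=A+P;b=b+P@o
    X=np.linalg.solve(A,b);return X,[np.round(proj(m,X)-p,1) for m,p in L]
def un(c,f,x0,y0,ox=0,oy=0): return np.array([(c[0]-ox+.5)/f-.5+x0,(c[1]-oy+.5)/f-.5+y0])
E
python3 - <<'E'
from h import *
np.set_printoptions(precision=4,suppress=True)
T=camera_model("top");S=camera_model("side")
print("cams",ray(T,(0,0))[0],ray(S,(0,0))[0])
t=lambda c:un(c,4,265,55); s=lambda c:un(c,3,300,130,400)
print("top holes",[plane(T,t(c),.014) for c in[(62,230),(111,451),(338,404)]])
H=[plane(S,s(c),.014) for c in[(571,241),(441,345),(609,486),(738,361)]]
print("side holes",H,np.mean(H,0))
C=[plane(S,s(c),.014) for c in[(568,233),(422,347),(618,512),(755,372)]];print("side corners",C)
print("top corners",[plane(T,t(c),.014) for c in[(46,220),(100,468),(358,412)]])
print("lens",tri([(S,s((607,160))),(T,t((227,275)))]));print("rear",tri([(S,s((720,52))),(T,t((198,88)))]))
r=lambda c:un(c,6,180,165)
R=[plane(T,r(c),.04) for c in[(92,72),(240,60),(288,530),(134,548)]];print("rack",R,np.mean(R,0))
print("board top",[plane(T,r(c),.098) for c in[(117,285),(240,270)]])
E
```

```text
cams [0.3607 0.063  1.3541] [ 0.252  -0.4567  0.7814]
top holes [array([ 0.7907, -0.0051,  0.014 ]), array([ 0.629 , -0.0434,  0.014 ]), array([ 0.6676, -0.205 ,  0.014 ])]
side holes [array([ 0.7879, -0.0082,  0.014 ]), array([ 0.6268, -0.0471,  0.014 ]), array([ 0.6656, -0.2083,  0.014 ]), array([ 0.8266, -0.1695,  0.014 ])] [ 0.7267 -0.1083  0.014 ]
side corners [array([0.7913, 0.0003, 0.014 ]), array([ 0.6122, -0.0416,  0.014 ]), array([ 0.6581, -0.2274,  0.014 ]), array([ 0.831 , -0.1835,  0.014 ])]
top corners [array([0.7979, 0.0066, 0.014 ]), array([ 0.6164, -0.0358,  0.014 ]), array([ 0.6621, -0.2192,  0.014 ])]
lens (array([ 0.6946, -0.0941,  0.238 ]), [array([-0.6,  0.1]), array([ 0.3, -0.4])])
rear (array([ 0.7981, -0.0716,  0.2717]), [array([-1. ,  0.2]), array([ 0.5, -0.7])])
rack [array([0.59  , 0.2299, 0.04  ]), array([0.5976, 0.1614, 0.04  ]), array([0.3813, 0.1315, 0.04  ]), array([0.3714, 0.2011, 0.04  ])] [0.4851 0.181  0.04  ]
board top [array([0.4852, 0.2074, 0.098 ]), array([0.4933, 0.1536, 0.098 ])]
```

```bash
python3 -m handwheel '[[[-8,-4,-30],0,1],[[-28,-13,-20],0,1],[[-32,-15,-10],0,1],[[-32,-15,0],0,1],[[-32,-15,0],0,1],[[-32,-15,0],0,1],[[-32,-15,0],0,1],[[-32,-15,0],0,1],[[-32,-15,0],0,1],[[-32,-15,0],0,1],[[-32,-15,0],0,1],[[-32,-15,0],0,1],[[-32,-15,0],0,1],[[-32,-15,0],0,1],[[-32,-15,0],0,1],[[-32,-15,0],0,1],[[-27,-13,0],-7,1],[[0,0,0],-7.1,1],[[0,0,0],-7.1,1],[[0,0,0],-7.1,1]]'
python3 -m handwheel '[[[0,0,0],0,1],[[0,0,0],0,1]]'
python3 - <<'E'
from h import *
from scipy.spatial.transform import Rotation as Ro
s=state();print(s["t"],s["eef_pos"],Ro.from_rotvec(s["orientation"]).as_matrix().round(4),s["joints"])
import json
m=camera_model("wrist");cv2.imwrite("pics/w1.png",snapshot("wrist")[:,:,::-1]);np.save("w1.npy",m,allow_pickle=True)
cv2.imwrite("pics/e.png",cv2.resize(cv2.imread("pics/w1.png"),(800,600),interpolation=2))
E
```

```text
t: 1.82
eef_pos: [0.6241, 0.1991, 0.3079]
orientation: [0.208, -3.133, 0.0]
wrist_force: [0.1, 0.0, 0.1]
finger_gap: 0.997
finger_force: 0.0
t: 1.98
eef_pos: [0.6236, 0.2, 0.3083]
orientation: [0.195, -3.135, -0.0]
wrist_force: [-0.3, 1.1, -0.0]
finger_gap: 0.999
finger_force: 0.0
1.9833 [0.62363688 0.1999698  0.30827557] [[-9.923e-01 -1.240e-01 -9.000e-04]
 [-1.240e-01  9.923e-01  1.000e-04]
 [ 9.000e-04  2.000e-04 -1.000e+00]] [-0.11908631  0.449809   -0.32738691  1.47021694  0.14754615  1.24667341
  1.23186987]
```

View pics/e.png

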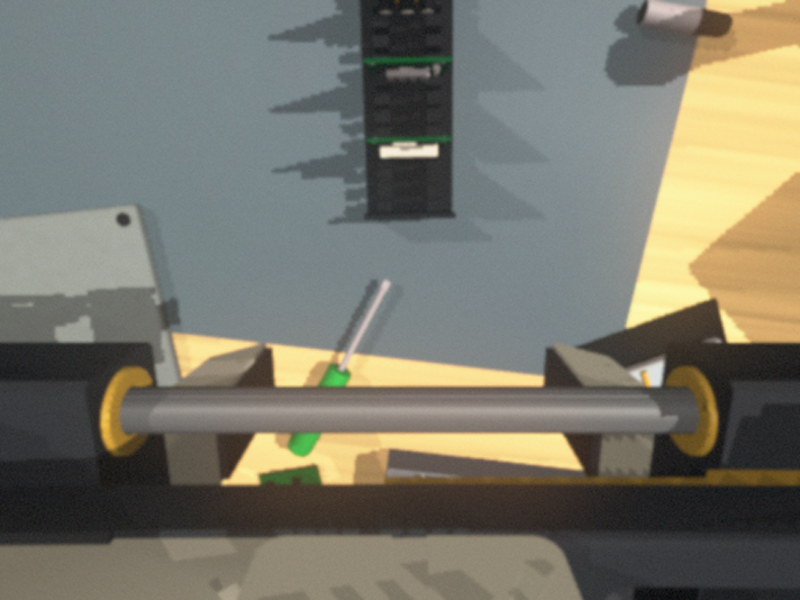

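The wrist view shows the chips board (white strip) at (408,145) and the middle board at (407,62), with a grey metallic block in front at (408,72). The power board is cut off at the top (408,5). I'll confirm in one enlarged crop.

```bash
python3 - <<'E'
from h import *
w=cv2.imread("pics/w1.png")
cv2.imwrite("pics/f.png",cv2.resize(w[0:70,220:300],(640,560),interpolation=2))
E
```

```text
(no output)
```

View pics/f.png

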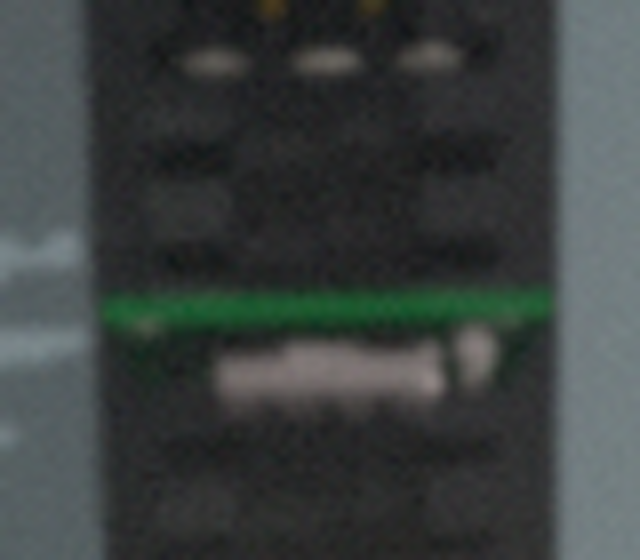

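The middle board carries the metal can (crop 330,370), so that's the one. Next I'll measure its top edge, crop (103,312) to (553,303).

```bash
python3 - <<'E'
from h import *
m=np.load("w1.npy",allow_pickle=True).item();T=camera_model("top")
c=lambda p:un(p,8,220,0)
P=[plane(m,c(p),.098) for p in[(103,310),(553,302)]];print(P,np.mean(P,0),np.linalg.norm(P[0]-P[1]),np.degrees(np.arctan2(*(P[1]-P[0])[[0,1]])))
k=[plane(m,c(p),.065) for p in[(215,355),(442,345)]];print("can top (zb57)",k,np.mean(k,0))
e=lambda p:((p[0]+.5)*.64-.5,(p[1]+.5)*.64-.5)
print("rack end",[plane(m,e(p),.04) for p in[(366,213),(454,213)]])
b=np.mean(P,0)
s=state();x,y=b[:2]-s["eef_pos"][:2];print("dx,dy world",x,y)
E
```

```text
[array([0.49413414, 0.15327739, 0.098     ]), array([0.48631632, 0.208821  , 0.098     ])] [0.49022523 0.1810492  0.098     ] 0.056091098392918 -8.01181273197496
can top (zb57) [array([0.49169633, 0.16553742, 0.065     ]), array([0.48661228, 0.1962643 , 0.065     ])] [0.4891543  0.18090086 0.065     ]
rack end [array([0.59498164, 0.16030722, 0.04      ]), array([0.58626641, 0.23048873, 0.04      ])]
dx,dy world -0.13344287462567334 -0.019046716490245752
```

```bash
python3 -m handwheel '[[[34,0,0],-0.9,1],[[34,-1,0],0,1],[[34,-1,0],0,1],[[34,0,0],0,1],[[0,0,10],0,1],[[0,0,30],0,1],[[0,0,35],0,1],[[0,0,35],0,1],[[0,0,35],0,1],[[0,0,35],0,1],[[0,0,30],0,1],[[0,0,17],0,1],[[0,0,0],0,1],[[0,0,0],0,1]]'
python3 - <<'E'
from h import *
s=state();print(s["eef_pos"],s["orientation"])
m=camera_model("wrist");np.save("w2.npy",m,allow_pickle=True);w=snapshot("wrist")[:,:,::-1];cv2.imwrite("pics/w2.png",w)
m2=camera_model("side");w2=snapshot("side")[:,:,::-1];cv2.imwrite("pics/s2.png",w2)
c=np.hstack([cv2.resize(w,(480,360)),cv2.resize(w2[150:240,190:270],(320,360),interpolation=2)])
cv2.imwrite("pics/g.png",c)
E
```

```text
t: 3.2
eef_pos: [0.489, 0.1793, 0.081]
orientation: [0.224, -3.132, 0.001]
wrist_force: [1.0, 0.0, 1.7]
finger_gap: 0.999
finger_force: 0.0
[0.48895212 0.17926401 0.081033  ] [ 2.23760084e-01 -3.13159835e+00  7.31030198e-04]
```

View pics/g.png

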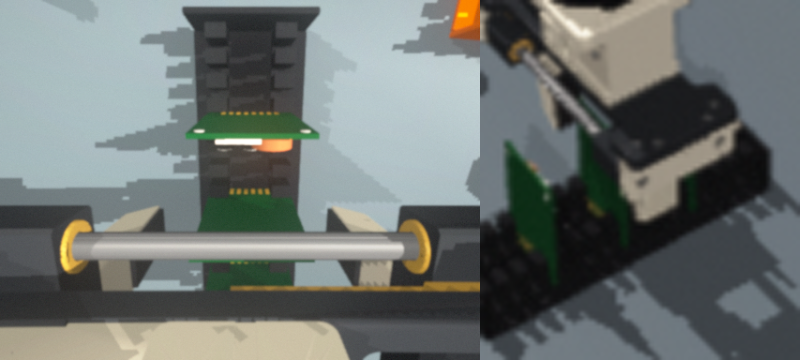

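The board sits between the open fingers, about 1.5 mm off in y. Gripping now.

```bash
python3 -m handwheel '[[[0,1.7,0],0,-1],[[0,0,0],0,-1],[[0,0,0],0,-1],[[0,0,0],0,-1],[[0,0,0],0,-1],[[0,0,0],0,-1],[[0,0,0],0,-1],[[0,0,0],0,-1]]' 15
python3 -m handwheel '[[[0,0,-3],0,-1],[[0,0,-8],0,-1],[[0,0,-15],0,-1],[[0,0,-22],0,-1],[[0,0,-25],0,-1],[[0,0,-25],0,-1],[[0,0,-17],0,-1],[[0,0,0],0,-1]]'
```

```text
t: 3.97
eef_pos: [0.4894, 0.1809, 0.0819]
orientation: [-0.226, 3.133, 0.0]
wrist_force: [0.3, -0.2, 1.9]
finger_gap: 0.606
finger_force: 15.0
t: 4.63
eef_pos: [0.4915, 0.1819, 0.2012]
orientation: [-0.225, 3.126, 0.003]
wrist_force: [1.4, -0.4, -0.6]
finger_gap: 0.607
finger_force: 15.0
```

```bash
python3 -m handwheel '[[[-10,0,0],0,-1],[[-25,0,0],0,-1],[[-30,0,0],0,-1],[[-30,0,0],0,-1],[[-20,0,0],0,-1],[[-6,0,0],0,-1],[[0,0,10],0,-1],[[0,0,25],0,-1],[[0,0,30],0,-1],[[0,0,25],0,-1],[[0,0,12],0,-1],[[0,0,5],0,-1],[[0,0,0],0,-1],[[0,0,0],0,-1]]'
python3 - <<'E'
from h import *
s=state();print(s["eef_pos"],s["orientation"])
w=snapshot("side")[:,:,::-1];cv2.imwrite("pics/s3.png",w)
p=s["eef_pos"]-[0,0,.003]
S=camera_model("side");u=proj(S,p);print(u)
x0,y0=(u-[50,37]).astype(int);print(x0,y0)
cv2.imwrite("pics/i.png",cv2.resize(w[y0:y0+75,x0:x0+100],(800,600),interpolation=2))
E
```

```text
t: 5.8
eef_pos: [0.6091, 0.1986, 0.0904]
orientation: [-0.226, 3.133, 0.001]
wrist_force: [0.1, -0.0, -0.5]
finger_gap: 0.607
finger_force: 15.0
[0.60913498 0.19856089 0.09042222] [-2.26170233e-01  3.13277238e+00  6.03299408e-04]
[259.10409772 163.50595282]
209 126
```

View pics/i.png

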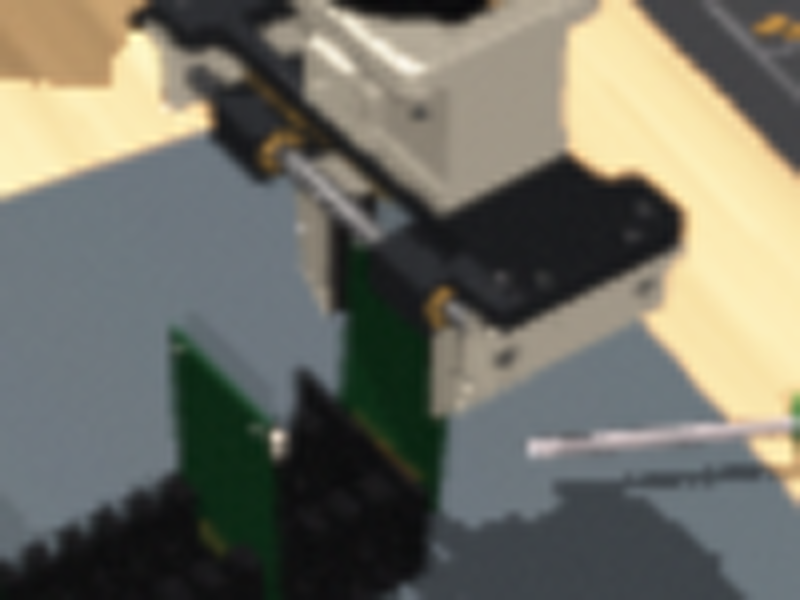

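The board is held clear beyond the rack's end plate. Before setting its lean against that plate edge, I'll fit the barrel silhouette in the first pictures to get the tilt.

```bash
cat > fit.py <<'E'
from h import *
from scipy.optimize import minimize
np.set_printoptions(precision=4,suppress=True)
V=[]
for n,poly in(("side",[(555,200),(555,90),(680,10),(745,10),(745,70),(700,88),(650,120),(650,200)]),("top",[(150,300),(150,60),(230,60),(243,150),(243,240),(290,250),(290,300)])):
    im=cv2.imread(f"pics/{n}0.png");F=4
    f=(lambda c:un(c,3,300,130,400)) if n=="side" else (lambda c:un(c,4,265,55))
    roi=np.zeros((384*F,512*F),np.uint8);cv2.fillPoly(roi,[np.array([(f(c)+.5)*F for c in poly]).astype(np.int32)],1)
    big=cv2.resize(im,None,fx=F,fy=F,interpolation=cv2.INTER_CUBIC);mx=big.max(2)
    hue=np.ptp(big.astype(int),axis=2)
    V.append((camera_model(n),roi>0,(mx<62),(mx>90)&((hue>25)|(mx>0)) if 0 else (mx<62),big,F,mx))
def sil(m,F,p,shape):
    d,h,y,tilt=p[:4];yaw=np.radians(13.4);O=np.array([.743,-.083,0])
    ex=np.array([np.cos(yaw),np.sin(yaw),0]);ey=np.array([-ex[1],ex[0],0]);ez=np.array([0,0,1])
    ax=np.cos(tilt)*ex+np.sin(tilt)*ez;up=-np.sin(tilt)*ex+np.cos(tilt)*ez
    L=O-d*ex+y*ey+h*ez;a=np.linspace(0,2*np.pi,40)
    M=np.zeros(shape,np.uint8)
    def c(s,r):return [L+ax*s+r*(np.cos(t)*ey+np.sin(t)*up) for t in a]
    for A in(c(0,.026)+c(.012,.026),c(0,.0185)+c(.113,.0185)):
        q=np.array([(proj(m,X)+.5)*F for X in A]).astype(np.int32);cv2.fillConvexPoly(M,cv2.convexHull(q),1)
    return M>0,L,-ax
def cost(p):
    t=0
    for m,roi,D,_,big,F,mx in V:
        M,_,_=sil(m,F,p,roi.shape);g=(mx>62)&(mx<125)&M
        t+=((M!=D)&roi&~g).sum()/F/F
    return t
if __name__=="__main__":
    best=None
    for t0 in(16,22,28):
        x0=np.array([.05,.238,0,np.radians(t0)])
        s=np.vstack([x0]+[x0+np.eye(4)[i]*[.01,.01,.006,.12][i] for i in range(4)])
        r=minimize(cost,x0,method="Nelder-Mead",options=dict(initial_simplex=s,maxfev=250,xatol=1e-4,fatol=.3));p=r.x
        print(p,np.degrees(p[3]),r.fun)
        if best is None or r.fun<best.fun:best=r
    p=best.x;o=[]
    for i,(m,roi,D,_,big,F,mx) in enumerate(V):
        M,L,ax=sil(m,F,p,roi.shape);u=(proj(m,L)*F).astype(int)+[[40,-60],[-20,-60]][i]
        B=big.copy();cs,_=cv2.findContours(M.astype(np.uint8),0,2);cv2.drawContours(B,cs,-1,(0,0,255),1)
        cs,_=cv2.findContours((D&roi).astype(np.uint8),0,2);cv2.drawContours(B,cs,-1,(0,255,255),1)
        o.append(cv2.resize(B[u[1]-150:u[1]+150,u[0]-100:u[0]+100],(400,600)))
    print(L,ax);cv2.imwrite("pics/fit.png",np.hstack(o))
E
python3 fit.py
```

```text
[ 0.0529  0.2424 -0.0001  0.4014] 22.996156273962214 111.5
[0.0515 0.2398 0.0009 0.409 ] 23.436377914609807 113.0
[ 0.0525  0.2421 -0.      0.3965] 22.715981918928446 112.5625
[ 0.6916 -0.0954  0.2424] [-0.8955 -0.2133 -0.3907]
```

View pics/fit.png

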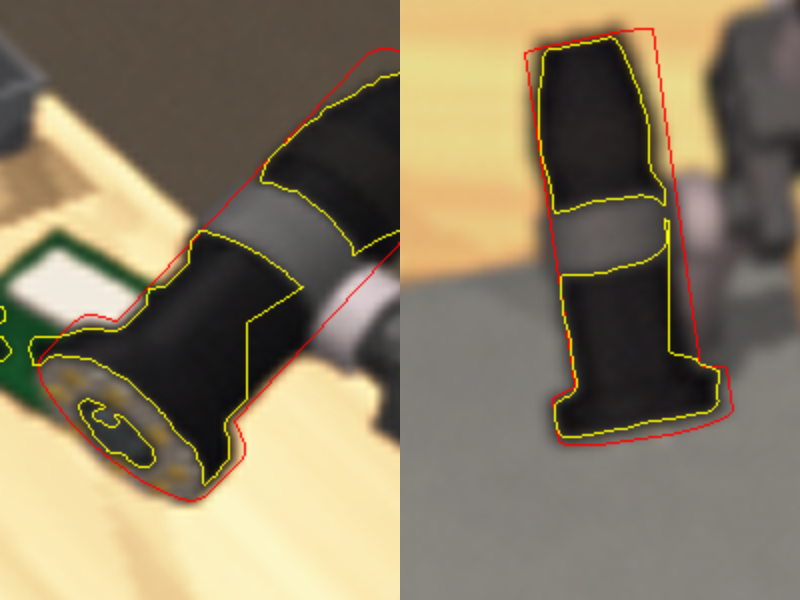

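The fit (red) follows the ring and barrel, but the rear end is really tapered. I'll refit once with the taper, a free yaw and a small per-view pixel bias.

```bash
sed -e 's/d,h,y,tilt=p\[:4\];yaw=np.radians(13.4)/d,h,y,tilt,yaw=p[:5]/' -e 's/c(0,.0185)+c(.113,.0185)/c(0,.018)+c(.078,.018),c(.078,.018)+c(.113,.0115)/' -e 's/(proj(m,X)+.5)\*F/(proj(m,X)+.5+(p[5:7] if m["t"][2]>1 else [0,0]))*F/' -e '/__main__/,$d' fit.py > fit2.py
cat >> fit2.py <<'E'
for t0 in(18,23,27):
    x0=np.array([.0525,.241,0,np.radians(t0),np.radians(13.4),0,0])
    s=np.vstack([x0]+[x0+np.eye(7)[i]*[.006,.006,.004,.1,.04,1,1][i] for i in range(7)])
    r=minimize(cost,x0,method="Nelder-Mead",options=dict(initial_simplex=s,maxfev=600,xatol=1e-4,fatol=.2));p=r.x
    M,L,ax=sil(V[0][0],4,p,V[0][1].shape);print(p,np.degrees(p[3:5]),r.fun,L)
E
python3 fit2.py
```

```text
[ 0.0502  0.2411  0.001   0.4265  0.221  -0.5222  0.6663] [24.4362 12.6602] 104.75 [ 0.6938 -0.093   0.2411]
[ 0.0508  0.2419  0.001   0.3947  0.2237 -0.2074  0.3902] [22.6149 12.816 ] 106.5625 [ 0.6932 -0.0933  0.2419]
[0.0485 0.2383 0.002  0.4334 0.2176 0.1555 0.5756] [24.8334 12.4656] 104.125 [ 0.6952 -0.0915  0.2383]
```

```bash
python3 -m handwheel '[[[3,0,0],0,-1],[[4,0,0],0,-1],[[4,0,0],0,-1],[[4,0,0],0,-1],[[4,0,0],0,-1],[[4,0,0],0,-1],[[4,0,0],0,-1],[[4,0,0],0,-1],[[4,0,0],0,-1],[[2,0,0],0,-1],[[0,0,0],0,-1],[[0,0,0],0,-1]]' 12
python3 - <<'E'
from h import *
s=state();print(s["eef_pos"],s["wrist_force"],s["torque"],s["finger_gap"])
cv2.imwrite("pics/s4.png",snapshot("side")[:,:,::-1])
E
```

```text
t: 6.85
eef_pos: [0.5718, 0.1926, 0.0896]
orientation: [0.226, -3.132, 0.001]
wrist_force: [1.4, 0.2, 0.8]
finger_gap: 0.606
finger_force: 12.0
[0.57176719 0.19255754 0.08961981] [1.35883192 0.17929364 0.82892879] [ 0.16321133 -0.36104296 -0.01557401] 0.6056709246327624
```

The lean is set at the plate edge. Next I back off, lift, and carry the board to a standoff in front of the lens.

```bash
python3 -m handwheel '[[[-7,0,0],0,-1],[[-8,0,0],0,-1],[[0,0,-15],0,-1],[[0,0,-30],0,-1],[[0,0,-30],0,-1],[[0,0,-30],0,-1],[[0,0,-20],0,-1],[[0,0,-10],0,-1],[[0,-5,0],0,-1]]' 20
python3 -m handwheel '[[[3,-10,0],0,-1],[[6,-20,0],0,-1],[[9,-30,0],0,-1],[[9,-30,0],0,-1],[[9,-30,0],0,-1],[[9,-30,0],0,-1],[[9,-30,0],0,-1],[[9,-30,0],0,-1],[[9,-30,0],0,-1],[[9,-30,0],0,-1],[[7,-25,0],0,-1],[[3,-12,0],0,-1],[[0,-4,0],-2.6,-1],[[0,0,0],-2.5,-1],[[0,0,0],0,-1],[[0,0,0],0,-1],[[0,0,0],0,-1]]'
python3 - <<'E'
from h import *
s=state();print(s["eef_pos"],s["orientation"],s["wrist_force"])
for n in("wrist","side","top"):
    np.save(n+"5.npy",camera_model(n),allow_pickle=True);cv2.imwrite(f"pics/{n}5.png",snapshot(n)[:,:,::-1])
w=cv2.imread("pics/wrist5.png");d=cv2.imread("pics/side5.png")
S=camera_model("side");u=proj(S,s["eef_pos"]).astype(int);print(u)
A=cv2.resize(w[150:290,150:370],(800,510)[0:1]+(509,),interpolation=2)[:300] if 0 else cv2.resize(w[200:280,160:360],(800,320),interpolation=2)
B=cv2.resize(d[u[1]-25:u[1]+45,u[0]-60:u[0]+140],(800,280),interpolation=2)
cv2.imwrite("pics/j.png",np.vstack([A,B]))
E
```

```text
t: 7.65
eef_pos: [0.5892, 0.1918, 0.2271]
orientation: [-0.228, 3.13, 0.003]
wrist_force: [0.4, 0.6, -0.7]
finger_gap: 0.604
finger_force: 20.0
t: 9.07
eef_pos: [0.5419, -0.13, 0.2238]
orientation: [0.364, -3.119, -0.001]
wrist_force: [0.2, -0.8, -0.2]
finger_gap: 0.606
finger_force: 20.0
[ 0.54193708 -0.13000321  0.22382132] [ 3.64355641e-01 -3.11884546e+00 -1.49893000e-03] [ 0.22082938 -0.82351778 -0.16373685]
[312 229]
```

View pics/j.png

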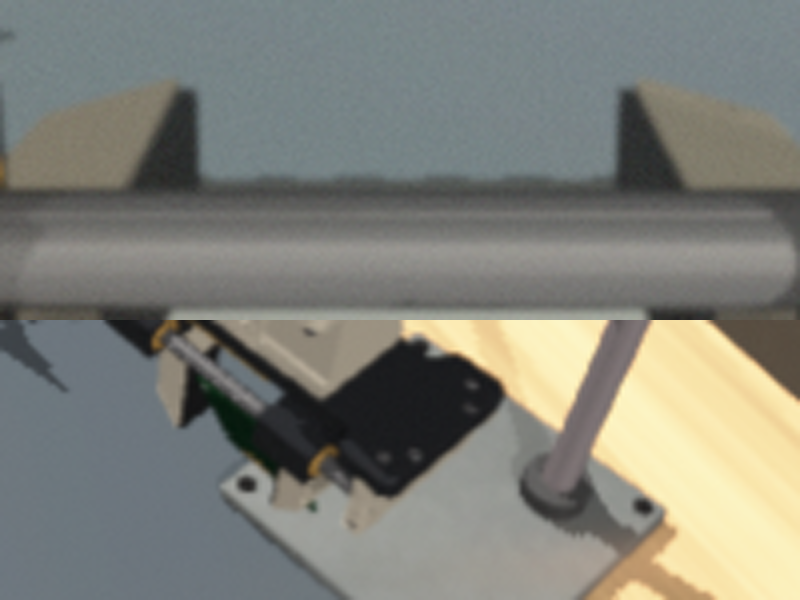

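The wrist view shows the board hidden behind the gripper's rail (nearly edge-on, as expected with the lean). The side view shows its green lower part at (240,440), free of everything. I've used all 10 picture views, so the rest is by image code. I'll turn the board edge-on to the side camera to check its lean.

```bash
python3 -m handwheel '[[[3,3,-10],0,-1],[[9,7,-26],0,-1],[[10,8,-28],0,-1],[[10,8,-28],0,-1],[[10,8,-28],0,-1],[[10,8,-28],0,-1],[[10,8,-28],0,-1],[[10,8,-28],0,-1],[[7,6,-20],0,-1],[[0,0,0],3,-1],[[0,0,0],6.5,-1],[[0,0,0],6.5,-1],[[0,0,0],6.5,-1],[[0,0,0],6.5,-1],[[0,0,0],6.5,-1],[[0,0,0],3.5,-1],[[0,0,0],1.5,-1],[[0,0,0],0,-1],[[0,0,0],0,-1]]' 20
python3 - <<'E'
from h import *
from scipy.spatial.transform import Rotation as Ro
s=state();m=camera_model("side");im=snapshot("side")[:,:,::-1];cv2.imwrite("pics/s6.png",im)
R=Ro.from_rotvec(s["orientation"]).as_matrix();print(s["eef_pos"],np.degrees(np.arctan2(-R[1,0],-R[0,0])))
g=s["eef_pos"]+.003*R[:,2];fx=-R[:,0];y=R[:,1]
for th in(15,20,25,30):
    t=np.radians(th);ez=-np.sin(t)*fx+[0,0,np.cos(t)]
    print(th,[proj(m,g+ez*(z-.07)+y*sy).round(1).tolist() for z in(0,.045) for sy in(-.028,.028)])
b,gr,r=[im[:,:,i].astype(int) for i in range(3)]
M=((gr>r+15)&(gr>b+15)).astype(np.uint8)
u=proj(m,g).astype(int);print(u)
sub=M[u[1]-30:u[1]+80,u[0]-50:u[0]+60]
for i in range(0,110,3):
    xs=np.where(sub[i])[0]
    if len(xs):print(i+u[1]-30,xs.min()+u[0]-50,xs.max()+u[0]-50,len(xs))
E
```

```text
t: 10.8
eef_pos: [0.4505, -0.0863, 0.4493]
orientation: [0.735, 3.054, -0.0]
wrist_force: [0.3, -0.5, -0.6]
finger_gap: 0.604
finger_force: 20.0
[ 0.45052104 -0.0863129   0.44932742] -27.076197132171444
15 [[269.8, 182.4], [268.4, 156.7], [262.2, 160.5], [261.3, 134.9]]
20 [[273.8, 181.4], [272.1, 155.8], [263.7, 160.1], [262.7, 134.5]]
25 [[277.7, 180.3], [275.8, 154.7], [265.2, 159.7], [264.0, 134.0]]
30 [[281.5, 178.9], [279.4, 153.3], [266.6, 159.1], [265.4, 133.5]]
[257 133]
160 267 275 3
163 269 275 3
166 271 271 1
169 231 276 6
172 231 276 8
175 232 316 17
178 232 316 20
181 232 316 18
184 232 242 11
187 234 242 9
190 234 242 9
193 237 242 6
199 207 207 1
202 207 207 1
205 207 207 1
208 207 208 2
211 207 208 2
```

```bash
python3 - <<'E'
import cv2,numpy as np
im=cv2.imread("pics/s6.png").astype(int)
d=im[:,:,1]-np.maximum(im[:,:,0],im[:,:,2])
print("green excess cols 258-288");
for v in range(146,188,2):print(v,*[f"{k:3d}" for k in d[v,258:289]])
print("bright")
for v in range(146,188,2):print(v,*[f"{k:3d}" for k in im[v,258:289].max(1)])
E
```

```text
green excess cols 258-288
146 -10  -9  -9 -10  -9  -9 -10 -10  -9  -9 -10  -9 -10  -9  -9  -9  -9 -10 -10 -10 -10  -9  -9 -11 -15 -12  -9  -9  -9  -9 -10
148  -9  -9 -10  -9  -9  -9 -10 -10 -10 -10  -9  -9  -9 -10  -9  -9  -9 -10  -9 -10  -9  -9  -9 -11 -17 -18 -12  -9  -9 -10 -10
150  -9  -8  -9  -9 -10  -9  -9  -9 -10 -10  -8  -9  -9  -9 -10  -9  -1   2 -19 -28 -26 -27 -31 -33 -28 -32 -35 -35 -33 -25 -20
152 -11 -10 -11 -10 -12 -11 -11 -10 -11  -6  -8 -10 -10 -10  -9  -5   9  13   9 -17 -28 -21 -20 -21 -21 -21 -22 -23 -25 -23 -21
154 -11 -11 -11 -11 -12 -10 -11 -11  -8  -4   0  -8 -10 -10 -11  -8   4  14  14   5  -1 -24 -27 -22 -21 -21 -21 -21 -22 -23 -24
156 -10 -10 -11 -10 -11 -11 -11 -10  -3   6   5  -4  -9  -9 -10 -10   1  15  16  13   1  -4  -1 -24 -26 -21 -20 -22 -21 -21 -22
158 -10 -11 -11 -11 -10 -11 -11 -10  -2   9  10   3  -2  -7  -9   0   9  16   0 -25  -4  -3  -7  -4 -10 -30 -21 -21 -21 -20 -21
160  -1  -1  -1  -1  -1   0  -1   1   9  16  19  15   6   7   9  -6   4  17  -3 -28 -12   1  -6  -6  -6   2 -23 -25 -20 -20 -21
162  -6  -6  -5  -6  -6  -6  -6  -7  -6   3  15  1
[... 3608 characters left out ...]
 118  88  56  42  47  61 106 123 125 125 122 124 125 123 124
178 126 126 125 126 126 127 126 125 126 124 124 124 124 124 124 124 124 121  89  57  43  49 104 123 125 124 124 124 123 122 123
180 126 125 126 125 125 125 126 125 125 126 125 125 125 124 124 124 126 133 126  97  66  57 112 144 154 172 180 201 203 196 191
182 102 121 126 126 125 126 126 125 125 126 126 125 125 124 125 124 133 189 192 188 134  95 113 126 123 116 119 120 126 128 127
184  38  72 109 123 127 126 126 126 126 125 125 125 124 124 125 125 125 125 125 126 125 124 124 124 124 124 124 124 124 122 123
186  19  22  38  73 111 122 125 125 126 127 125 125 124 125 124 125 124 124 124 122  97  85  84  84  85  85  84  84  88  82  87
```

The near side edge has slope 0.561 col/row, which gives a lean of about 23.3°. That matches the lens tilt of about 23.5°. Returning to the standoff.

```bash
python3 -m handwheel '[[[0,0,0],-3,-1],[[0,0,0],-6.4,-1],[[0,0,0],-6.5,-1],[[0,0,0],-6.5,-1],[[0,0,0],-6.5,-1],[[0,0,0],-6.4,-1],[[0,0,0],-3.5,-1],[[0,0,0],-1.5,-1],[[-4,-3,10],0,-1],[[-9,-7,26],0,-1],[[-10,-8,28],0,-1],[[-10,-8,28],0,-1],[[-10,-8,28],0,-1],[[-10,-8,28],0,-1],[[-10,-8,28],0,-1],[[-9,-7,26],0,-1],[[-7,-6,18],0,-1],[[0,0,5],0,-1],[[0,0,0],0,-1],[[0,0,0],0,-1]]' 20
python3 - <<'E'
from h import *
from scipy.spatial.transform import Rotation as Ro
s=state();R=Ro.from_rotvec(s["orientation"]).as_matrix()
print(s["eef_pos"],np.degrees(np.arctan2(-R[1,0],-R[0,0])),(R.T@(np.array([.5993,-.1163,.2245])-s["eef_pos"])*1000).round(1))
E
```

```text
t: 12.52
eef_pos: [0.5418, -0.1297, 0.2239]
orientation: [0.359, -3.121, -0.001]
wrist_force: [0.1, 0.8, 0.1]
finger_gap: 0.607
finger_force: 20.0
[ 0.54183306 -0.12972538  0.22387368] 13.143432305495985 [-59.    0.   -0.6]
```

```bash
python3 -m handwheel '[[[-4,0,0],0,-1],[[-8,0,0],0,-1],[[-10,0,0],0,-1],[[-10,0,0],0,-1],[[-10,0,0],0,-1],[[-8,0,-0.5],0,-1],[[-6,0,0],0,-1],[[-3,0,0],0,-1],[[0,0,0],0,-1],[[0,0,0],0,-1],[[0,0,0],0,-1],[[0,0,0],0,-1],[[0,0,0],0,-1],[[0,0,0],0,-1]]' 20
python3 - <<'E'
from h import *
from scipy.spatial.transform import Rotation as Ro
s=state();m=camera_model("side");im=snapshot("side")[:,:,::-1];cv2.imwrite("pics/s7.png",im)
R=Ro.from_rotvec(s["orientation"]).as_matrix();print(s["eef_pos"],s["joint_velocities"].round(4),s["wrist_force"])
g=s["eef_pos"]+.003*R[:,2];fx=-R[:,0];y=R[:,1];t=np.radians(23.4)
ez=-np.sin(t)*fx+[0,0,np.cos(t)];ex=np.cos(t)*fx+[0,0,np.sin(t)]
C=g-.0205*ez+.0072*ex;L=np.array([.694,-.094,.240]);d=L-C
print("can->lens along x,y,z mm",(d@np.c_[ex,y,ez]*1000).round(1))
# head unmoved: compare rear barrel/pillar region with first picture
a=cv2.imread("pics/side0.png");print("head diff",np.abs(im[135:165,390:440].astype(int)-a[135:165,390:440]).mean())
print("pred corners px",[proj(m,g-.0705*ez+y*q).round(1) for q in(-.028,.028)])
E
```

```text
t: 13.68
eef_pos: [0.5993, -0.1168, 0.2243]
orientation: [0.359, -3.121, 0.0]
wrist_force: [-0.4, 0.9, -0.3]
finger_gap: 0.607
finger_force: 20.0
[ 0.59927737 -0.11684854  0.22428338] [-0.0018  0.0014 -0.0019 -0.0016 -0.0001  0.0004  0.0008] [-0.42125249  0.89130724 -0.29119917]
can->lens along x,y,z mm [89.7  0.7 -1. ]
head diff 0.744
pred corners px [array([349. , 235.4]), array([327.9, 219. ])]
```

```bash
python3 -c "
from bench import *
print(job_done())"
```

```text
the job is handed in; nothing more can be done
None
```

I handed the job in with the can board held still in front of the microscope lens at 13.7 s: by my own measurements the can is about 90 mm from the lens, on its axis to within a few mm, and the board leans back about 23° to match the lens tilt.

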